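# Seat the cover plate on the jig's locating pins

### The arm

A 6-joint arm with a two-finger parallel gripper is mounted at the origin on a cart in front of the work surface, level with it; the furniture and walls round the work are solid. World frame = base frame: x ahead of the robot, y to its left, z up, the work surface at z = 0. Lengths are in m, angles in rad, forces in N, time in s.
With the tool pointing down it reaches from about 0.375 to 0.975 m from the base axis. Payload 3.8 kg.
Tool frame: the origin (TCP) lies at the very end of the fingers, on their centre line; the grasp point (between the pads) lies 19 mm behind it; z points along the fingers, y is the line along which they close (so a half turn about z gives the same grasp; the last joint's range is limited). The gripper opens to 85 mm and grips with 20 to 120 N. Pads are 22 mm wide; open, the fingers measure 114 mm over their backs; the gripper's body (76 mm by 85 mm) begins 54 mm behind the grasp point. The pads swing forward as they close: fully open they stand 13 mm farther back than shut.
Start: joints at [1.202, 0.264, 1.604, -0, 1.274, -0.037], TCP at [0.22, 0.638, 0.231] pointing down, gripper open.
Joint ranges: [-2.63, 2.63], [-0.94, 2.18], [0.31, 2.57], [-1.31, 4.45], [0, 2.66], [-2.55, 2.55]. Speed limits (rad/s): [2.57, 2.57, 3.14, 3.14, 3.14, 3.14].

### API

Orientations are given as a rotation vector (axis times angle).
In Python, from workcell import monitor, viewer, job gives the robot as it stands. The module is installed in compiled form; this text tells all that it offers.
- The arm moves only by the tool step_arm, never from a script. Its argument "series" is one flat list of numbers, 4 for each row, row after row: the shift along the tool's x, y, z in m, then the turn about the tool's z in rad. A call has 1 to 8 rows; each row is the pose to reach, as a shift and turn from the pose commanded when the call began, along the tool's axes at that moment; what a row does not reach only later rows make up. A row lasts 1/8 s, in which the tool goes at most 62.5 mm and 10.7 degrees, less where a joint would pass 70% of its speed; a pose out of reach is approached as far as the arm can. A call with a gripper value outside its range is refused whole. "gripper" is the opening, from 0 (shut) to 1 (fully open), set as the call begins (left out, the last holds). The fingers move at their own pace and stop on an object; "newtons" is the grip in N (left out, the last holds). Time passes only in rows, so rows that repeat a pose let the fingers close. It gives the time, the measured TCP pose, the force, the opening and the grip force at its end, in the units of the state.
- monitor.read_state(): the state, without advancing time (a new reading comes with each control period).
- viewer.read_camera(name): name is "scene" or "top"; returns a dict with "image" (384x512x3 uint8, red, green, blue), "intrinsics" (3x3 intrinsics, pixels), "distortion" ([k1, k2, p1, p2, k3] as OpenCV has them; the pictures are not rectified), "T" (4x4, takes a point from camera to world coordinates). Camera axes: x right, y up, looking along -z (the intrinsics and any distortion apply to the point x, -y, -z); pixel columns grow to the right and rows downward; lengths in m; the calibration is good to about 2 mm. A picture is of the moment at which its call begins. There is no depth.
- job.finish_job(): hands the job in; it is judged then, once.
Trained networks look in a picture, given as the dict that the camera call returned (one of the last four; its "shot" number tells which), for a name from the list of things; names that differ only in an ending like _2 or _b are one class to them, and where a whole thing is asked for, a point or a joint stands for the part that bears it (a point fixed in the world has none). Each returns a list of dicts, best first, with "score" (0 to 1); they miss things now and then, are a little off and sometimes report something else, mostly with a low value. They report only what shows in the picture. A call takes as long as a camera call.
- viewer.boxes_of(picture, label): "extent" ([centre column, centre row, width, height] in pixels, round what is visible of it).
- viewer.spot_point(picture, label): "point" ([column, row] in pixels: a listed point, or the origin of a listed thing).
The state is a dict: "time": time; "q": joint angles; "joint_vel": joint speeds; "joint_torque": joint torques, N m; "tool_pos": TCP position; "tcp_rot": TCP orientation; "wrist_force": force on the tool from outside, world axes, zero at the start; "torque": the same for the moment, N m; "width": opening from 0.0 (shut) to 1.0 (fully open); "grip_force": force on a finger pad.
Only numpy, scipy, OpenCV 4.12 (cv2) and the standard library are available. Lean on these libraries where they do the work, as an engineer would, in place of code of your own. Each camera call takes 0.05 s, during which the arm holds its last target. There are 200 camera calls.

### The job

On the jig, push the plate with the two 13 mm pin holes sideways from its deck until it drops over the two locating pins and lies flat in the recess. Only push it with the fingertips: do not lift it, tip it up or carry it. Leave the other plate, and the parts and tools lying round the jig, where they are, and take the hand away at the end.

Things in the scene. Friction and masses are not known exactly. Their poses are not given: they have to be found in the camera images.
- jig: Fixed jig, 132 x 261 mm. Origin on the bench under the middle of the recess; x points from the near edge to the fence, y to the left along the fence. Recess floor at z = 18 mm, y = -42.5 to +42.5 mm; on each side a flat grey sliding deck, 88 mm long (y), at z = 24 mm, from x = -72 mm (open near edge) to the fence. The pins catch the plate; there is no end stop.
- fence (a point): Middle of the lower edge of the fence's inner face at deck height (jig x = +48.1, y = 0, z = 24 mm). The fence is a straight dark bar along the whole far side of the jig, 12 mm thick, top at z = 36 mm. A plate squared against it is in line with the pins to 0.6 mm and can be slid along it into the recess.
- pin0 (a point): Centre of the top of the steel locating pin nearer the fence: 10 mm diameter, bevelled tip, at jig x = +30, y = -10 mm, top 23.7 mm above the bench (5.7 mm above the recess floor, 0.3 mm below the decks).
- pin1 (a point): Centre of the top of the other, equal locating pin, at jig x = -30, y = +10 mm.
- plate: The plate to seat: loose flat aluminium plate, 95 (x) by 80 (y) by 10 mm, 0.2 kg, round 33 mm bore in the middle, two 13 mm pin holes set diagonally. Origin: centre of its underside. Starts flat on the left or right deck, 6 to 20 mm clear of the fence, turned a few degrees, x roughly along the jig's x. Seated: at jig x = 0, y = 0, z = 18 mm, its top 4 mm above the decks.
- plate_hole0 (a point): Centre of the upper mouth of the hole that belongs on pin0, at plate x = +30, y = -10 mm, 10 mm above the plate's underside.
- plate_hole1 (a point): Centre of the upper mouth of the hole that belongs on pin1, at plate x = -30, y = +10 mm.
- spare_plate: The other plate, to be left alone: same outside size and material, but with a square 31 mm window and four small 5.5 mm corner holes. Lies on the other deck. Origin: centre of its underside.
- hex_key: Black hex key, 32 x 79 x 9 mm, lying between the robot and the jig. Origin: centre of its underside.
- valve: Brass valve body, 26 x 49 x 46 mm, behind the jig to the right. Origin: centre of its underside.
- piston: White brew piston, 57 mm wide, 55 mm high, standing behind the jig. Origin: centre of its underside.
- burr: Steel grinder burr ring, 58 mm wide, 14 mm high, lying to the left of the jig. Origin: centre of its underside.

How it is judged:
By the outcome, as a careful person would: the job done as asked, in the order asked, and still so for the second after the job is handed in, with the robot touching nothing.
It also fails if it takes over 61 s, if anything falls off the work surface, if the arm or the gripper's body presses on something with over 40 N, if the wrist force passes 120 N, or if a joint passes its speed limit or range.

## Working session

There is one attempt and no reset: what is moved stays moved. The work goes in short steps, Python scripts to look and compute and a tool call to move; the robot and the scene stay as the last step left them, time stands still between calls to the robot, and variables do not carry over. Pictures are saved under pics/ and viewed, at most 10 in all, crops included, and the job is handed in when it is done.

Besides the shell and the picture viewer there is one more tool, called by a JSON object that holds its "api" and its "payload", one argument or row to a line. step_arm: Moves the arm, as the interface text tells. Its arguments: {"type":"object","properties":{"series":{"type":"array"},"gripper":{"type":"number"},"newtons":{"type":"number"}},"required":["series"]}

```bash
mkdir -p pics; cat > h.py <<'E'
import numpy as np, cv2
from workcell import monitor, viewer, job
from scipy.spatial.transform import Rotation as R
def ray(p,uv):
    K=np.array(p["intrinsics"],float);D=np.array(p["distortion"],float);T=np.array(p["T"])
    n=cv2.undistortPoints(np.array([[uv]],float),K,D)[0,0]
    return T[:3,3],T[:3,:3]@np.array([n[0],-n[1],-1.])
def at(p,uv,z):
    o,d=ray(p,uv);return (o+d*(z-o[2])/d[2])
def proj(p,X):
    K=np.array(p["intrinsics"],float);D=np.array(p["distortion"],float);T=np.array(p["T"])
    c=(np.atleast_2d(X)-T[:3,3])@T[:3,:3]; c=c*[1,-1,-1]
    return cv2.projectPoints(c,np.zeros(3),np.zeros(3),K,D)[0][:,0]
def save(p,n): cv2.imwrite("pics/"+n,p["image"][:,:,::-1])
Z=dict(jig=0,fence=.024,pin0=.0237,pin1=.0237,plate=.024,plate_hole0=.034,plate_hole1=.034,spare_plate=.024,hex_key=0,valve=0,piston=0,burr=0)
def look(p,names):
    for n in names:
        for r in viewer.spot_point(p,n)[:2]:
            print(n,round(r["score"],2),np.round(r["point"],1),np.round(at(p,r["point"],Z[n])[:2],4))
E
python3 - <<'E'
from h import *
s=monitor.read_state();print(s["time"],s["tool_pos"],R.from_rotvec(s["tcp_rot"]).as_matrix().round(3).tolist())
for c in ("top","scene"):
    p=viewer.read_camera(c);save(p,c+"0.png");print(c,np.round(p["T"],3).tolist());look(p,Z)
E
```

```text
0.0 [0.21955518 0.63748986 0.22993841] [[-0.945, 0.326, -0.001], [0.326, 0.945, -0.002], [0.0, -0.002, -1.0]]
top [[0.012, 0.996, -0.085, 0.437], [-1.0, 0.012, 0.005, -0.128], [0.006, 0.085, 0.996, 1.004], [0.0, 0.0, 0.0, 1.0]]
jig 0.88 [260.9 196. ] [ 0.5231 -0.1509]
fence 0.59 [267.5 175.1] [ 0.5673 -0.1644]
fence 0.2 [323.9 117.6] [ 0.6977 -0.2886]
pin0 0.97 [271.4 180.5] [ 0.5555 -0.1731]
pin0 0.6 [254.7 208.5] [ 0.4935 -0.1371]
pin1 0.97 [271.4 180.5] [ 0.5555 -0.1731]
pin1 0.6 [254.7 208.5] [ 0.4935 -0.1371]
plate 0.93 [297.6 208.1] [ 0.4955 -0.2309]
plate_hole0 0.78 [291.6 222.5] [ 0.4636 -0.217 ]
plate_hole0 0.75 [308. 194.] [ 0.5258 -0.2523]
plate_hole1 0.78 [291.6 222.5] [ 0.4636 -0.217 ]
plate_hole1 0.75 [308. 194.] [ 0.5258 -0.2523]
spare_plate 0.74 [228.3 197.5] [ 0.5168 -0.0791]
spare_plate 0.2 [262.3 197.7] [ 0.5173 -0.1535]
hex_key 0.74 [290.2 274.1] [ 0.3506 -0.2175]
valve 0.65 [324.8 115.3] [ 0.7095 -0.2946]
piston 0.97 [228.8 128.3] [ 0.6765 -0.0764]
burr 0.69 [178.6 249.4] [0.402  0.0304]
scene [[0.684, 0.502, -0.529, 0.073], [-0.729, 0.48, -0.487, -0.59], [0.009,
[... 181 characters left out ...]
36.5 204.6] [ 0.4981 -0.1323]
pin0 0.69 [265.9 201.6] [ 0.5504 -0.1736]
pin1 0.74 [236.5 204.6] [ 0.4981 -0.1323]
pin1 0.69 [265.9 201.6] [ 0.5504 -0.1736]
plate 0.91 [272.5 232.8] [ 0.4927 -0.2451]
plate_hole0 0.93 [283.9 222.5] [ 0.5239 -0.2491]
plate_hole0 0.84 [257.6 230.2] [ 0.4702 -0.2233]
plate_hole1 0.93 [283.9 222.5] [ 0.5239 -0.2491]
plate_hole1 0.84 [257.6 230.2] [ 0.4702 -0.2233]
spare_plate 0.92 [228.2 188.6] [ 0.5206 -0.082 ]
hex_key 0.77 [210.3 272.5] [ 0.3456 -0.2112]
valve 0.5 [351.  203.2] [ 0.7018 -0.3071]
valve 0.4 [257.7 229.7] [ 0.4923 -0.2032]
piston 0.94 [272.  162.2] [ 0.6832 -0.0745]
piston 0.73 [267.7 194.5] [ 0.5879 -0.1459]
burr 0.84 [166.6 200.6] [0.4087 0.0121]
```

View pics/top0.png

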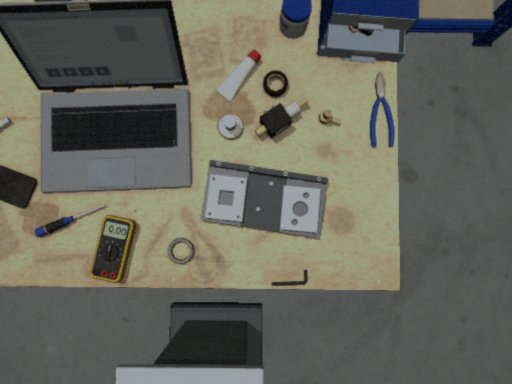

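View pics/scene0.png

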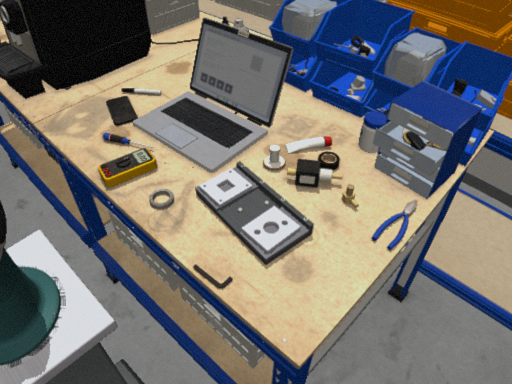

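```bash
python3 - <<'E'
import cv2
a=cv2.imread("pics/top0.png")[155:245,198:333];cv2.imwrite("pics/tc.png",cv2.resize(a,(783,522),interpolation=cv2.INTER_CUBIC))
a=cv2.imread("pics/scene0.png")[160:265,190:318];cv2.imwrite("pics/sc.png",cv2.resize(a,(704,577),interpolation=cv2.INTER_CUBIC))
E
```

```text
(no output)
```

View pics/tc.png

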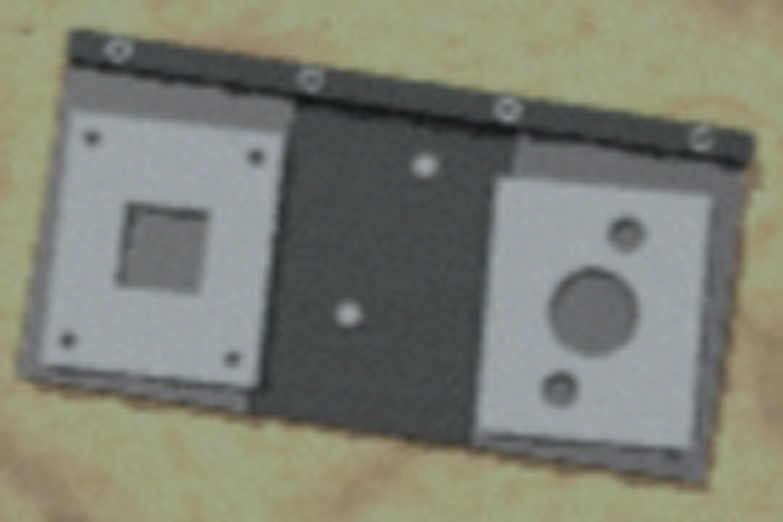

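View pics/sc.png

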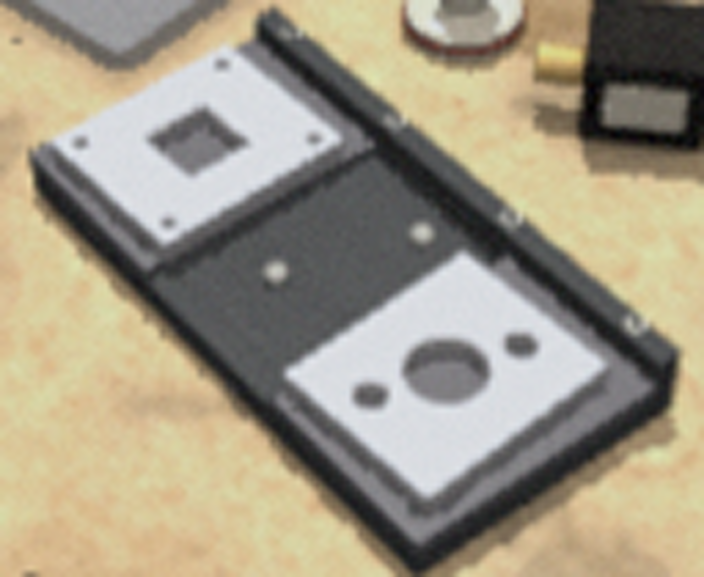

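The crops show the target plate on the right deck (top crop: holes at (627,234) and (560,388), pins at (425,165) and (348,313)). The spare plate is on the left and the recess is empty. Next I'll fit the jig and plate poses from these points.

```bash
cat >> h.py <<'E'
from scipy.optimize import least_squares
def fit(obs,x0):  # obs: list of (pic, uv, local xyz, )
    def W(v,L): c,s=np.cos(v[2]),np.sin(v[2]);return np.array([v[0]+c*L[0]-s*L[1],v[1]+s*L[0]+c*L[1],L[2]])
    f=lambda v:np.concatenate([proj(p,W(v,L))[0]-uv for p,uv,L in obs])
    r=least_squares(f,x0,loss="soft_l1",x_scale=[.01,.01,.05]);return r.x,f(r.x).reshape(-1,2)
def local(J,X):
    c,s=np.cos(J[2]),np.sin(J[2]);d=np.array(X[:2])-J[:2];return np.array([c*d[0]+s*d[1],-s*d[0]+c*d[1]])
E
python3 - <<'E'
from h import *
t=viewer.read_camera("top");s=viewer.read_camera("scene")
ut=lambda u,v:np.array([198+(u+.5)/5.8-.5,155+(v+.5)/5.8-.5]); us=lambda u,v:np.array([190+(u+.5)/5.5-.5,160+(v+.5)/5.5-.5])
mm=lambda *a:np.array(a)/1000
JL=[mm(60.1,130.5,36),mm(60.1,-130.5,36),mm(-72,130.5,24),mm(-72,-130.5,24),mm(30,-10,23.7),mm(-30,10,23.7),mm(-72,42.5,24),mm(-72,-42.5,24)]
JT=[(70,30),(753,132),(20,378),(707,487),(425,165),(348,313),(250,410),(474,442)]
JS=[(268,8),(677,352),(32,150),(418,545),(422,233),(275,271),(150,268),(275,400)]
PL=[mm(47.5,40,34),mm(47.5,-40,34),mm(-47.5,-40,34),mm(-47.5,40,34),mm(30,-10,34),mm(-30,10,34),mm(0,0,34)]
PT=[(497,178),(712,195),(692,445),(473,432),(627,234),(560,388),(593,311)]
PS=[(463,250),(608,365),(430,500),(285,372),(521,345),(370,395),(446,371)]
for nm,L,A,B,x0 in (("jig",JL,JT,JS,[.52,-.15,-.2]),("plate",PL,PT,PS,[.495,-.235,-.1])):
    a=[(t,ut(*q),l) for q,l in zip(A,L)];b=[(s,us(*q),l) for q,l in zip(B,L)]
    for k,o in (("top",a),("scene",b),("both",a+b)):
        v,r=fit(o,x0);print(nm,k,v.round(4),np.abs(r).mean().round(2))
        if k=="both":
            print(r.round(1).tolist())
            if nm=="jig":J=v
            else:print("plate in jig mm",local(J,v)*1000,np.degrees(v[2]-J[2]))
E
```

```text
jig top [ 0.5212 -0.1585 -0.136 ] 0.38
jig scene [ 0.5227 -0.1606 -0.1383] 0.49
jig both [ 0.5218 -0.1593 -0.1359] 0.53
[[0.2, -0.6], [1.2, -0.5], [-0.1, -0.3], [0.1, -1.4], [0.6, -0.1], [0.9, -0.0], [0.2, 0.1], [0.2, 0.4], [0.4, -0.6], [0.7, -0.3], [-1.6, 0.3], [-0.5, 0.1], [-0.6, -0.4], [-0.5, -0.2], [-1.7, 0.4], [-1.3, -0.3]]
plate top [ 0.4945 -0.2349 -0.0738] 0.23
plate scene [ 0.4961 -0.2369 -0.0742] 0.17
plate both [ 0.4954 -0.2359 -0.0742] 0.43
[[0.5, -0.7], [0.1, -0.4], [0.3, 0.1], [1.1, -0.8], [0.4, -0.4], [0.6, -0.1], [0.6, -0.3], [-0.5, 0.3], [-0.4, -0.1], [-0.9, -0.2], [-0.9, 0.3], [-0.6, -0.2], [-0.4, -0.0], [-0.5, -0.4]]
plate in jig mm [-15.86119998 -79.48562803] 3.534482793824685
```

```bash
cat >> h.py <<'E'
J=np.array([.522,-.1595,-.136])
def wj(x,y,z): c,s=np.cos(J[2]),np.sin(J[2]);return np.array([J[0]+c*x/1e3-s*y/1e3,J[1]+s*x/1e3+c*y/1e3,z/1e3])
def delta(W):
    s=monitor.read_state();return R.from_rotvec(s["tcp_rot"]).as_matrix().T@(W-s["tool_pos"])
E
python3 - <<'E'
from h import *
print(delta(np.array([.45,.2,.2])),delta(wj(-100,-78,150)),wj(-100,-78,150))
E
```

```text
[-0.36030689 -0.33931056  0.03126932] [-0.46257059 -0.75171117  0.08129041] [ 0.41234805 -0.22322165  0.15      ]
```

{"api": "step_arm", "payload": {
  "series": [-0.045,-0.042,0,-0.02,-0.09,-0.085,0,-0.05,-0.135,-0.127,0,-0.08,-0.18,-0.17,0.01,-0.1,-0.225,-0.212,0.015,-0.12,-0.27,-0.254,0.02,-0.15,-0.315,-0.297,0.025,-0.18,-0.36,-0.339,0.03,-0.196],
  "gripper": 0
}}

```text
time: 2.4
tool_pos: [0.4506, 0.1986, 0.2016]
tcp_rot: [0.212, 3.133, 0.001]
wrist_force: [0.9, 0.0, -0.5]
width: -0.002
grip_force: 0.0
```

```bash
python3 - <<'E'
from h import *
s=monitor.read_state();print(s["time"],s["tool_pos"],s["width"],s["wrist_force"]);M=R.from_rotvec(s["tcp_rot"]).as_matrix();print(np.degrees(np.arctan2(M[1,0],M[0,0])))
print(delta(wj(-100,-78,120)))
E
```

```text
2.4 [0.45058779 0.1986408  0.20161664] -0.002247180184381432 [ 0.92277581  0.01472561 -0.51962455]
172.26876376035713
[-0.01876083 -0.42322803  0.08134836]
```

{"api": "step_arm", "payload": {
  "series": [0,-0.06,0,0,0,-0.12,0.02,0,0,-0.18,0.03,0,-0.005,-0.24,0.05,0,-0.01,-0.3,0.06,0,-0.015,-0.36,0.07,0,-0.019,-0.423,0.08,0,-0.019,-0.423,0.08,0]
}}

```text
time: 3.4
tool_pos: [0.4106, -0.225, 0.1211]
tcp_rot: [-0.223, -3.133, 0.001]
wrist_force: [0.5, -0.3, 0.0]
width: -0.003
grip_force: 0.0
```

```bash
python3 - <<'E'
from h import *
print(delta(wj(-100,-78,26.5)),monitor.read_state()["wrist_force"])
E
```

```text
[-0.0014761   0.00207064  0.09457794] [ 0.54239265 -0.30001869  0.02525096]
```

{"api": "step_arm", "payload": {
  "series": [-0.001,0.002,0.04,0,-0.001,0.002,0.08,0,-0.001,0.002,0.0945,0,-0.001,0.002,0.0945,0]
}}

```text
time: 3.9
tool_pos: [0.4121, -0.2184, 0.0263]
tcp_rot: [-0.212, -3.133, -0.002]
wrist_force: [0.3, 0.7, -0.3]
width: -0.003
grip_force: 0.0
```

```bash
python3 - <<'E'
from h import *
s=monitor.read_state();print(s["tool_pos"],local(J,s["tool_pos"]),s["wrist_force"]);M=R.from_rotvec(s["tcp_rot"]).as_matrix();print(np.degrees(np.arctan2(M[1,0],M[0,0])))
p=viewer.read_camera("scene");a=p["image"][130:285,180:330,::-1];cv2.imwrite("pics/s1.png",cv2.resize(a,None,fx=3.8,fy=3.8,interpolation=cv2.INTER_CUBIC))
E
```

```text
[ 0.41214971 -0.21837941  0.02627441] [-0.10085302 -0.07322936] [ 0.32163496  0.74985693 -0.25671049]
172.27444817380513
```

View pics/s1.png

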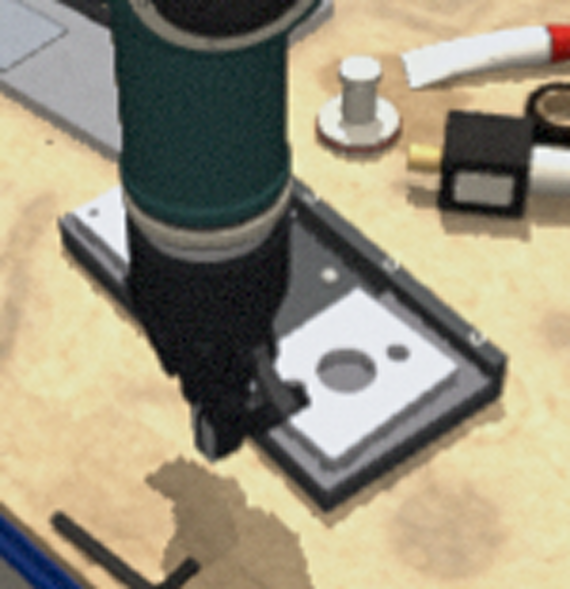

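The fingertip stands just in front of the plate's near edge, around pixel (215,440) in the crop. Now pushing it towards the fence.

{"api": "step_arm", "payload": {
  "series": [-0.01,-0.003,0,0,-0.02,-0.003,0,0,-0.025,-0.003,0,0,-0.028,-0.003,0,0,-0.031,-0.003,0,0,-0.033,-0.003,0,0,-0.035,-0.003,0,0,-0.035,-0.003,0,0]
}}

```text
time: 4.95
tool_pos: [0.4471, -0.2272, 0.0267]
tcp_rot: [0.213, 3.134, -0.0]
wrist_force: [-0.3, 1.0, 0.1]
width: -0.0
grip_force: 0.1
```

```bash
cat >> h.py <<'E'
def plate(verbose=1):
    t=viewer.read_camera("top");s=viewer.read_camera("scene");L=dict(plate_hole0=(.03,-.01,.034),plate_hole1=(-.03,.01,.034))
    for nm,p in (("t",t),("s",s)):
        for r in viewer.spot_point(p,"plate_hole0")[:3]+viewer.spot_point(p,"plate")[:1]:
            print(nm,round(r["score"],2),np.round(local(J,at(p,r["point"],.034))*1e3,1))
    return t,s
def st():
    s=monitor.read_state();print(s["time"],"jig",np.round(local(J,s["tool_pos"])*1e3,1),"z",round(s["tool_pos"][2],4),"F",np.round(s["wrist_force"],1))
E
python3 - <<'E'
from h import *
st();plate()
E
```

```text
4.95 jig [-65.  -77.2] z 0.0267 F [-0.3  1.   0.1]
t 0.76 [ 32.  -92.8]
t 0.53 [-14.4  74.2]
t 0.55 [-11.1 -76.9]
s 0.98 [-34.1 -72.6]
s 0.94 [ 22.4 -91.3]
s 0.67 [-10.9 -95.3]
```

{"api": "step_arm", "payload": {
  "series": [-0.002,0,0,0,-0.003,0,0,0,-0.004,0,0,0,-0.004,0,0,0]
}}

```text
time: 5.75
tool_pos: [0.451, -0.2277, 0.0268]
tcp_rot: [0.213, 3.134, 0.0]
wrist_force: [-0.9, 0.9, 0.2]
width: 0.001
grip_force: 0.4
```

{"api": "step_arm", "payload": {
  "series": [-0.001,0,0,0,-0.002,0,0,0,-0.002,0,0,0]
}}

```text
time: 6.12
tool_pos: [0.4531, -0.228, 0.0268]
tcp_rot: [0.213, 3.134, -0.0]
wrist_force: [-0.4, 1.1, -0.4]
width: 0.004
grip_force: 0.3
```

```bash
python3 - <<'E'
from h import *
st();plate()
E
```

```text
6.125 jig [-59.  -77.2] z 0.0268 F [-0.4  1.1 -0.4]
t 0.76 [ 35.5 -89.7]
s 0.88 [ 38.2 -87.5]
s 0.71 [-34.1 -76.1]
s 0.22 [-23.4  70.5]
s 0.81 [-15.  -93.7]
```

{"api": "step_arm", "payload": {
  "series": [-0.001,0,0,0,-0.002,0,0,0,-0.002,0,0,0]
}}

```text
time: 6.8
tool_pos: [0.4537, -0.2279, 0.0266]
tcp_rot: [-0.213, -3.132, -0.001]
wrist_force: [-4.3, 0.5, 3.8]
width: 0.002
grip_force: 2.6
```

{"api": "step_arm", "payload": {
  "series": [-0.001,0,0,0,-0.002,0,0,0,-0.002,0,0,0]
}}

```text
time: 7.18
tool_pos: [0.4539, -0.2276, 0.0262]
tcp_rot: [-0.212, -3.128, -0.003]
wrist_force: [-9.2, 1.6, 7.0]
width: -0.003
grip_force: 4.7
```

```bash
python3 - <<'E'
from h import *
st()
p=viewer.read_camera("scene");a=p["image"][130:285,180:330,::-1];cv2.imwrite("pics/s2.png",cv2.resize(a,None,fx=3.8,fy=3.8,interpolation=cv2.INTER_CUBIC))
E
```

```text
7.175 jig [-58.2 -76.7] z 0.0262 F [-9.2  1.6  7. ]
```

View pics/s2.png

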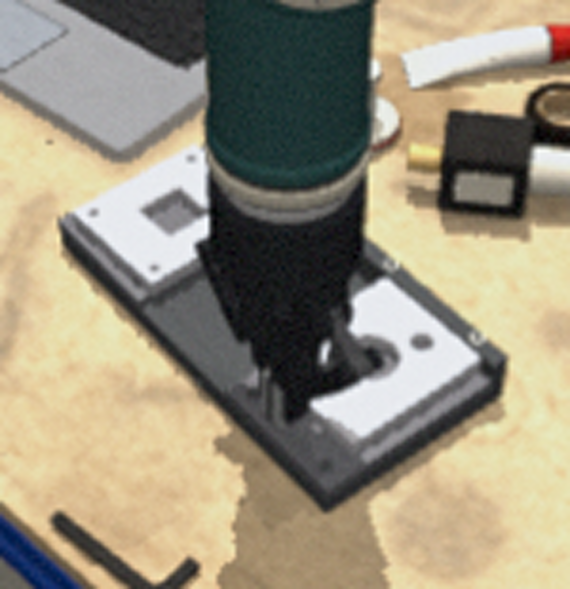

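The plate is pressed against the fence: its far edge meets the fence near (430,320), at about 10 N. I'll back off and go round to its right-hand side.

{"api": "step_arm", "payload": {
  "series": [0.01,0,0,0,0.03,0,0,0,0.03,0,-0.03,0,0.025,0,-0.06,0,0.0,-0.04,-0.06,0,-0.03,-0.07,-0.06,0,-0.056,-0.082,-0.06,0,-0.056,-0.082,-0.06,0]
}}

```text
time: 8.22
tool_pos: [0.5032, -0.3189, 0.0873]
tcp_rot: [0.214, 3.131, -0.002]
wrist_force: [-1.0, -0.1, -0.9]
width: 0.001
grip_force: 0.0
```

```bash
python3 - <<'E'
from h import *
st();print(delta(wj(-4,-158,26.5)));t,s=plate()
a=t["image"][155:245,198:333,::-1];cv2.imwrite("pics/t3.png",cv2.resize(a,(783,522),interpolation=cv2.INTER_CUBIC))
E
```

```text
8.225 jig [   3.  -160.5] z 0.0873 F [-1.  -0.1 -0.9]
[0.00714852 0.00259901 0.06078219]
t 0.77 [ 30.4 -93.7]
t 0.6 [-32.6 -63.3]
t 0.85 [ -1.6 -80.1]
s 0.91 [-28.4 -71.5]
s 0.75 [ 39.8 -85.5]
s 0.68 [ -6.1 -87.3]
```

View pics/t3.png

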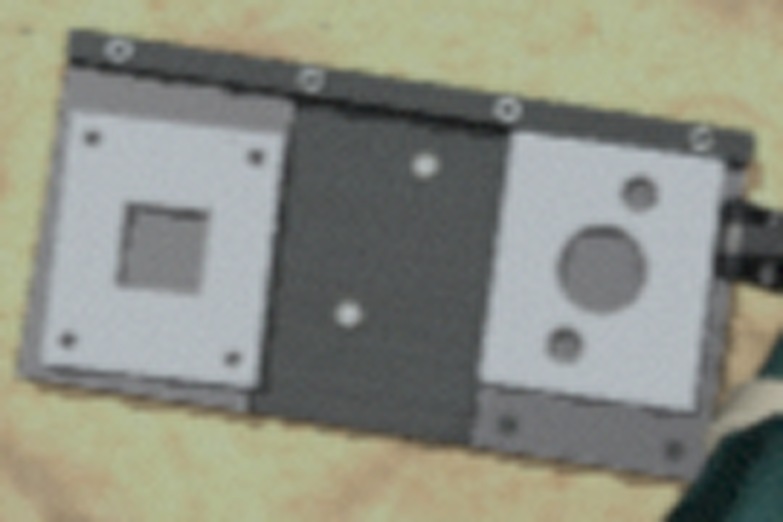

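The plate sits square along the fence, with its far edge running from (512,132) to (725,160). Going down beside it and pushing left.

{"api": "step_arm", "payload": {
  "series": [0.007,0.003,0.03,0,0.007,0.003,0.06,0,0.007,0.003,0.0608,0,0.007,0.013,0.0608,0,0.007,0.02,0.0608,0,0.007,0.024,0.0608,0,0.007,0.028,0.0608,0,0.007,0.032,0.0608,0]
}}

```text
time: 9.52
tool_pos: [0.4991, -0.2851, 0.0266]
tcp_rot: [0.213, 3.133, -0.002]
wrist_force: [-0.2, -1.6, 1.7]
width: -0.001
grip_force: 1.1
```

{"api": "step_arm", "payload": {
  "series": [0,0.004,0,0,0,0.008,0,0,-0.0005,0.012,0,0,-0.0005,0.016,0,0,-0.001,0.02,0,0,-0.001,0.022,0,0,-0.001,0.024,0,0,-0.001,0.024,0,0]
}}

```text
time: 10.52
tool_pos: [0.5026, -0.2614, 0.0264]
tcp_rot: [-0.212, -3.134, 0.001]
wrist_force: [-3.5, -4.9, 6.0]
width: -0.003
grip_force: 3.3
```

```bash
python3 - <<'E'
from h import *
st();plate()
E
```

```text
10.525 jig [  -5.4 -103.6] z 0.0264 F [-3.5 -4.9  6. ]
t 0.92 [ 32.4 -60.2]
t 0.9 [-31.9 -35.9]
t 0.43 [143.6  96.6]
t 0.64 [  4.9 -53.2]
s 0.9 [-24.2 -46.4]
s 0.89 [ 33.2 -63.4]
s 0.45 [-22.3 -24.4]
s 0.97 [-10.2 -67.4]
```

{"api": "step_arm", "payload": {
  "series": [0.0005,0.003,0,0,0.001,0.006,0,0,0.001,0.009,0,0,0.001,0.012,0,0,0.001,0.015,0,0,0.001,0.018,0,0,0.001,0.02,0,0,0.001,0.02,0,0]
}}

```text
time: 11.82
tool_pos: [0.5051, -0.2409, 0.0263]
tcp_rot: [0.213, 3.133, -0.0]
wrist_force: [-0.4, -3.3, 4.2]
width: 0.004
grip_force: 2.4
```

```bash
python3 - <<'E'
from h import *
st();t,s=plate()
a=s["image"][130:285,180:330,::-1];b=t["image"][155:245,198:333,::-1];a=cv2.resize(a,(400,413),interpolation=cv2.INTER_CUBIC);b=cv2.resize(b,(400,267),interpolation=cv2.INTER_CUBIC);b=cv2.copyMakeBorder(b,0,146,0,0,0)
cv2.imwrite("pics/c4.png",np.hstack([a,b]))
E
```

```text
11.825 jig [ -5.7 -82.9] z 0.0263 F [-0.4 -3.3  4.2]
t 0.76 [ 34.3 -46.4]
t 0.69 [-31.8 -23.6]
s 0.78 [ 30.  -38.4]
s 0.67 [-26.6 -34. ]
s 0.83 [ -9.  -49.1]
```

View pics/c4.png

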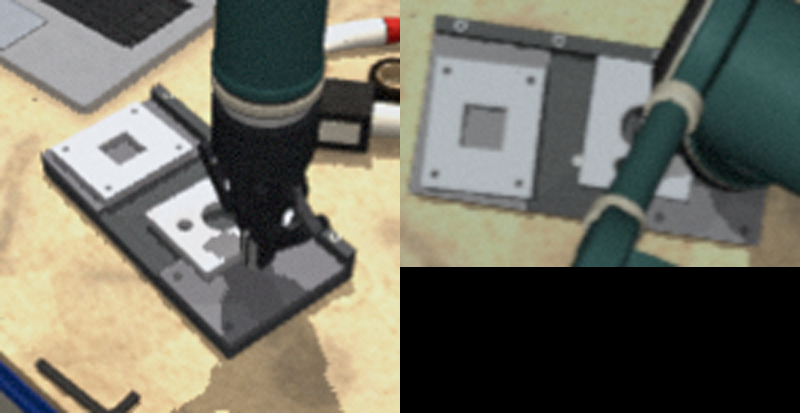

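The plate's leading edge has nearly reached pin1 and it's still flush and square to the fence. About 29 mm remain, so I'll keep going.

{"api": "step_arm", "payload": {
  "series": [0,0.003,0,0,0,0.006,0,0,0,0.009,0,0,0,0.012,0,0,0,0.015,0,0,0,0.017,0,0,0,0.019,0,0,0,0.02,0,0]
}}

```text
time: 13.12
tool_pos: [0.5072, -0.2212, 0.0261]
tcp_rot: [-0.213, -3.134, 0.0]
wrist_force: [-0.6, -3.9, 5.6]
width: 0.002
grip_force: 2.7
```

{"api": "step_arm", "payload": {
  "series": [0,0.001,0,0,0,0.002,0,0,0,0.003,0,0,0,0.004,0,0,0,0.004,0,0]
}}

```text
time: 13.75
tool_pos: [0.5077, -0.2171, 0.026]
tcp_rot: [-0.213, -3.134, -0.0]
wrist_force: [-1.3, -3.4, 6.4]
width: 0.001
grip_force: 2.4
```

```bash
python3 - <<'E'
from h import *
st();plate()
E
```

```text
13.75 jig [ -6.4 -59. ] z 0.026 F [-1.3 -3.4  6.4]
t 0.84 [-34.1   6.6]
t 0.63 [ 37.1 -22. ]
t 0.93 [  4.  -10.1]
s 0.74 [ 29.5 -24. ]
s 0.65 [-36.   -1.5]
s 0.88 [ -0.2 -25. ]
```

{"api": "step_arm", "payload": {
  "series": [0,0.0005,0,0,0,0.001,0,0,0,0.0015,0,0,0,0.002,0,0,0,0.0025,0,0,0,0.003,0,0,0,0.003,0,0,0,0.003,0,0]
}}

```text
time: 15.05
tool_pos: [0.5081, -0.2142, 0.026]
tcp_rot: [-0.213, -3.134, 0.0]
wrist_force: [-0.1, -3.4, 4.8]
width: -0.001
grip_force: 2.5
```

```bash
python3 - <<'E'
from h import *
st();plate()
E
```

```text
15.05 jig [ -6.3 -56.1] z 0.026 F [-0.1 -3.4  4.8]
t 0.92 [ 32.8 -17.1]
t 0.74 [ 0.9 -4.2]
s 0.86 [-32.1   2.3]
s 0.62 [ 33.1 -14.9]
s 0.27 [43.2 -8.5]
s 0.94 [ -5.5 -15.9]
```

{"api": "step_arm", "payload": {
  "series": [0,0.0005,0,0,0,0.001,0,0,0,0.0015,0,0,0,0.002,0,0,0,0.0025,0,0,0,0.003,0,0,0,0.003,0,0,0,0.003,0,0]
}}

```text
time: 16.35
tool_pos: [0.5083, -0.211, 0.0256]
tcp_rot: [-0.213, -3.134, -0.001]
wrist_force: [-0.9, 0.0, -0.2]
width: -0.005
grip_force: 0.0
```

{"api": "step_arm", "payload": {
  "series": [0,0.0004,0,0,0,0.0008,0,0,0,0.0012,0,0,0,0.0015,0,0,0,0.0015,0,0]
}}

```text
time: 16.98
tool_pos: [0.5088, -0.2098, 0.026]
tcp_rot: [0.213, 3.134, 0.0]
wrist_force: [0.2, -1.0, 0.1]
width: 0.004
grip_force: 0.0
```

```bash
python3 - <<'E'
from h import *
st();plate()
E
```

```text
16.975 jig [ -6.2 -51.7] z 0.026 F [ 0.2 -1.   0.1]
t 0.76 [-35.2  14.1]
t 0.73 [ 33.7 -11.3]
t 0.75 [0.8 2.3]
s 0.62 [-32.4   0.1]
s 0.57 [ 26.4 -13.5]
s 0.91 [ -7.9 -10.9]
```

The force has dropped to zero, so the plate has probably dropped onto the pins. I'll back off, rise clear and look.

{"api": "step_arm", "payload": {
  "series": [0,-0.01,0,0,0,-0.02,0,0,0,-0.03,-0.04,0,0,-0.04,-0.1,0,0.02,-0.09,-0.15,0,0.06,-0.14,-0.17,0,0.1,-0.18,-0.17,0,0.1,-0.18,-0.17,0]
}}

```text
time: 18.27
tool_pos: [0.3826, -0.3778, 0.1971]
tcp_rot: [0.221, 3.133, -0.003]
wrist_force: [0.1, 0.8, -0.1]
width: 0.001
grip_force: 0.0
```

```bash
python3 - <<'E'
from h import *
st();t,s=plate()
a=s["image"][155:265,185:318,::-1];b=t["image"][155:245,198:333,::-1];a=cv2.resize(a,(400,331),interpolation=cv2.INTER_CUBIC);b=cv2.resize(b,(400,267),interpolation=cv2.INTER_CUBIC);b=cv2.copyMakeBorder(b,0,64,0,0,0)
cv2.imwrite("pics/c5.png",np.hstack([a,b]))
for z in (.028,.034):
  for nm,p in (("t",t),("s",s)):
    L=np.array([wj(x,y,z*1e3) for x,y in ((30,-10),(-30,10),(47.5,40),(47.5,-40),(-47.5,-40),(-47.5,40))]);print(z,nm,proj(p,L).round(1).tolist())
E
```

```text
18.275 jig [-108.5 -235.2] z 0.1971 F [ 0.1  0.8 -0.1]
t 0.92 [ 33.1 -12.9]
t 0.62 [-35.4  12.6]
t 0.55 [ 0.8 11.1]
t 0.88 [-1.7  1.1]
s 0.88 [-28.4  10.1]
s 0.66 [28.5 -9.2]
s 0.49 [-154.3  118.8]
s 0.94 [-12.9 -24.1]
0.028 t [[271.6, 182.6], [258.6, 208.4], [250.2, 171.4], [286.3, 176.8], [280.2, 219.7], [243.8, 214.3]]
0.028 s [[265.9, 200.3], [239.2, 207.3], [257.9, 184.9], [280.5, 204.3], [246.8, 224.5], [224.8, 203.2]]
0.034 t [[271.8, 182.3], [258.6, 208.2], [250.2, 171.0], [286.6, 176.4], [280.4, 219.6], [243.7, 214.1]]
0.034 s [[265.9, 198.4], [239.1, 205.4], [258.0, 183.0], [280.7, 202.4], [246.8, 222.7], [224.7, 201.3]]
```

View pics/c5.png

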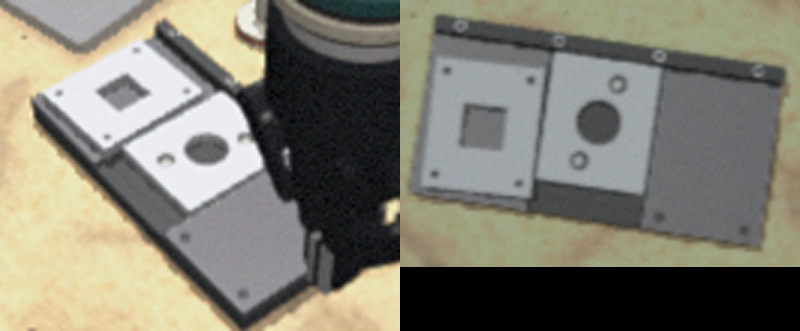

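In the top view both pins show inside the holes, at (618,85) and (579,161). I'll move the arm out of the scene view and check that the plate lies flat.

{"api": "step_arm", "payload": {
  "series": [0.02,-0.02,-0.04,0,0.02,-0.06,-0.08,0,0.02,-0.11,-0.1,0,0.02,-0.16,-0.1,0,0.02,-0.2,-0.1,0,0.02,-0.2,-0.1,0,0.02,-0.2,-0.1,0]
}}

```text
time: 19.45
tool_pos: [0.3395, -0.5689, 0.2951]
tcp_rot: [-0.211, -3.134, -0.003]
wrist_force: [0.0, 0.6, -0.2]
width: -0.004
grip_force: 0.0
```

```bash
python3 - <<'E'
from h import *
st();t,s=plate()
a=s["image"][160:250,195:300,::-1];cv2.imwrite("pics/c6.png",cv2.resize(a,(693,594),interpolation=cv2.INTER_CUBIC))
look(s,["spare_plate","hex_key","burr","piston"])
for z in (28,34):print(z,((proj(s,np.array([wj(x,y,z) for x,y in ((30,-10),(-30,10),(47.5,40),(47.5,-40),(-47.5,-40),(-47.5,40))]))-[195,160]+.5)*6.6-.5).round(0).tolist())
E
```

```text
19.45 jig [-125.3 -430.4] z 0.2951 F [ 0.   0.6 -0.2]
t 0.93 [-35.3   7.5]
t 0.91 [33.9 -8. ]
t 0.86 [3.8 2.8]
s 0.91 [ 26.8 -12.7]
s 0.69 [-28.    4.4]
s 0.7 [-179.5 -102.8]
spare_plate 0.75 [223.6 187.7] [ 0.5153 -0.0721]
hex_key 0.46 [212.1 275.1] [ 0.3439 -0.2183]
burr 0.83 [165.6 201.9] [0.4044 0.0104]
piston 0.85 [274.1 163. ] [ 0.6846 -0.0805]
28 [[471.0, 268.0], [295.0, 315.0], [418.0, 167.0], [567.0, 295.0], [345.0, 429.0], [200.0, 288.0]]
34 [[471.0, 256.0], [294.0, 303.0], [418.0, 155.0], [568.0, 283.0], [345.0, 416.0], [199.0, 275.0]]
```

View pics/c6.png

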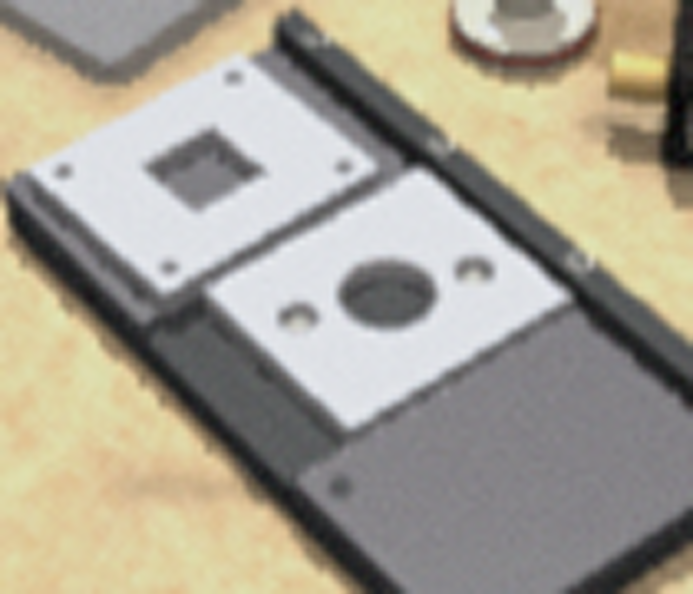

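The plate's corners are at about (422,167), (570,297), (350,432) and (205,290), which match the predicted seated position (top at z = 28 mm) at all four. The pins show in both holes and the spare plate hasn't moved. Handing in.

```bash
python3 -c "
from h import *
print(job.finish_job())"
```

```text
the job is handed in; nothing more can be done
None
```

The plate was pushed along the fence until it dropped over both pins and now lies flat in the recess; the other things look undisturbed, the hand is clear, and the job was handed in at about 19.5 s.

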